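# Divert the waiting vials to the other bay

## Task

The seesaw gate of the vial feeder is still tipped towards the bay that took the last batch. With the fingertips rock the gate right over to its other side, then push the slide under the magazine all the way in, so that the three waiting vials drop and roll into the other bay. Let the vials run by themselves without touching them, and leave the other things on the worktop where they stand.

Things in the scene. Friction and masses are not known exactly. Their poses are not given: they have to be found in the camera images.
- feeder: Vial feeder fixed to the worktop: aluminium base 400 mm wide (y), 100 mm deep (x), a white collecting bay at each end, in the middle an upright magazine (36 mm wide, 74 mm deep, from 106 to 190 mm high) with three vials lying one on another. Origin: centre of the base on the worktop. Axes: x to its back, away from the robot, y to its left bay, z up; it may stand turned by up to 0.2 rad.
- gate (a joint): Seesaw gate: steel channel 170 mm long, rocking about a shaft under its middle (50 mm high, along the feeder's x). 0 is level; positive: left side up, vials run to the right bay; negative: right side up, they run to the left bay. Top-heavy: it starts lying on one of its stops (-0.36, +0.36 rad), under 2 N on the raised tab tips it, and past level it falls on to the other stop by itself.
- left_tab (a point): Top face of the gate's left finger tab, a steel tongue 24 mm wide, 3 mm thick, sticking out 62 mm from the gate towards the robot; the point is 28 mm from its rounded tip, 70 mm in front of and 74 mm left of the gate's middle. A raised tab is about 92 mm above the worktop, a lowered one 40 mm. Nothing is above it; the magazine's nearest corner is 33 mm behind and 45 mm beside the point.
- right_tab (a point): The same point on the right finger tab, 74 mm to the right of the gate's middle.
- slide (a joint): The steel port slide (42 mm wide, 3 mm thick, 102 mm above the worktop) under the magazine: 0 is shut (it carries the vials), 0.068 m is fully in, at its stop, where its port lies under the magazine and the vials drop. It moves along the feeder's +x, needs about 2 N and stays where it is left.
- slide_lip (a point): Middle of the front face of the slide's upturned push lip (42 mm wide, 3 mm thick, from 100 to 128 mm above the worktop; this point, 128 mm high, is at its top edge). Shut it lies 158 mm in front of the feeder's middle, fully in 90 mm. Push it towards the feeder's +x.
- sample_1: Lowest of the three waiting vials: white plastic, white cap, 27 mm diameter, 55 mm long, 14 g, lying with its cap to the robot. Origin: centre of its bottom face; its z axis runs to the cap.
- sample_2: The middle vial, the same.
- sample_3: The top vial, the same.
- left_bay (a point): Centre of the left bay's inside floor, 142 mm left of the feeder's middle; the bay is 66 mm deep (x) and 102 mm long (y), walls up to 56 mm above the worktop, end wall 64 mm.
- right_bay (a point): Centre of the right bay's inside floor, the same on the right.
- amber_jar: Bystander: brown screw-cap jar, 43 mm across, 72 mm high; origin under its centre.
- flask_stopper: Bystander: red-brown rubber stopper, 32 mm across, 24 mm high; origin under its centre.
- weigh_dish: Bystander: small white crucible, 44 mm across, 32 mm high; origin under its centre.
- lab_timer: Bystander: white timer, 68 x 68 x 19 mm; origin under its centre.
Mind the look-alikes: they are no part of the job. Leave any pink or yellow look-alike of the sample_3 alone.

How it is judged:
By the outcome, as a careful person would: the job done as asked, in the order asked, and still so for the second after the job is handed in, with the robot touching nothing.
It also fails if it takes over 48 s, if anything falls off the work surface, if the arm or the gripper's body presses on something with over 40 N, if the wrist force passes 120 N, or if a joint passes its speed limit or range.

## Robot

A 7-joint arm with a two-finger parallel gripper is mounted at the origin on a cart in front of the work surface, level with it; the furniture and walls round the work are solid. World frame = base frame: x ahead of the robot, y to its left, z up, the work surface at z = 0. Lengths are in m, angles in rad, forces in N, time in s.
With the tool pointing down it reaches from about 0.425 to 0.975 m from the base axis. Payload 16.7 kg.
Tool frame: the origin (TCP) lies between the finger pads; the fingertips stand robot.tip_extent ahead of it and the grasp point (between the pads) lies 5 mm behind it (robot.tip_extent is the distance from the TCP to the fingertips, in m); z points along the fingers, y is the line along which they close (so a half turn about z gives the same grasp; the last joint's range is limited). The gripper opens to 85 mm and grips with 20 to 120 N. Pads are 22 mm wide; open, the fingers measure 114 mm over their backs; the gripper's body (76 mm by 85 mm) begins 54 mm behind the grasp point. The pads swing forward as they close: fully open they stand 13 mm farther back than shut.
Start: joints at [-1.274, 0.426, 0.074, 1.606, -0.034, 1.111, -0.067], TCP at [0.291, 0.609, 0.245] pointing down, gripper open.
Joint ranges: [-2.85, 2.85], [-0.5, 2.14], [-1.23, 1.37], [0.21, 2.46], [-1.02, 4.16], [0.16, 2.05], [-2.73, 2.73]. Speed limits (rad/s): [1.89, 1.89, 2.39, 2.39, 3.01, 3.01, 3.01].

## Interface

Orientations are given as [roll, pitch, yaw] about the fixed x, y, z axes, in that order (R = Rz(yaw) Ry(pitch) Rx(roll)).
In Python, from cell import robot gives the robot as it stands.
- The arm moves only by the tool apply_moves, never from a script. Its argument "moves" is a list that holds one entry, the list of rows, each a list of 5 numbers: the opening, from 0 (shut) to 1 (fully open), then the shift along the tool's x, y, z in cm, then the turn about the tool's z in rad. A call has 1 to 12 rows; each row is the pose to reach, as a shift and turn from the pose commanded when the call began, along the tool's axes at that moment; what a row does not reach only later rows make up. A row lasts 1/12 s, in which the tool goes at most 41.7 mm and 7.16 degrees, less where a joint would pass 70% of its speed; a pose out of reach is approached as far as the arm can. A call with a gripper value outside its range is refused whole. The fingers move at their own pace and stop on an object; "squeeze" is the grip in N (left out, the last holds). Time passes only in rows, so rows that repeat a pose let the fingers close. It gives the time, the measured TCP pose, the force, the opening and the grip force at its end, in the units of the state.
- robot.state(): the state, without advancing time (a new reading comes with each control period).
- robot.grab_frame(name): name is "side" or "top" or "wrist"; returns a dict with "pixels" (400x640x3 uint8, red, green, blue), "vfov" (degrees; the focal length in pixels is half the picture's height over the tangent of half this angle, whatever the lens; pixels are square), "cx", "cy" (the principal point, pixels), "k1" (the pictures are not rectified: a ray, as slopes to the right and down, at radius r is drawn at 1 + k1 r^2 times it, then the intrinsics apply), "R" (3x3) and "t" (3): a world point X has camera coordinates R X + t. Camera axes: x right, y down, z forward; pixel columns grow to the right and rows downward; lengths in m; the calibration is good to about 2 mm. A picture is of the moment at which its call begins. There is no depth.
- robot.job_done(): hands the job in; it is judged then, once.
The state is a dict: "t": time; "joint_pos": joint angles; "dq": joint speeds; "effort": joint torques, N m; "tool_pos": TCP position; "eef_rot": TCP orientation; "contact_force": force on the tool from outside, world axes, zero at the start; "wrist_torque": the same for the moment, N m; "grip_width": finger opening in m; "gripper_force": force on a finger pad.
Only numpy, scipy, OpenCV 4.12 (cv2) and the standard library are available. Lean on these libraries where they do the work, as an engineer would, in place of code of your own. Each camera call takes 0.05 s, during which the arm holds its last target. There are 200 camera calls.

## Working session

There is one attempt and no reset: what is moved stays moved. The work goes in short steps, Python scripts to look and compute and a tool call to move; the robot and the scene stay as the last step left them, time stands still between calls to the robot, and variables do not carry over. Pictures are saved under pics/ and viewed, at most 10 in all, crops included, and the job is handed in when it is done.

Besides the shell and the picture viewer there is one more tool, called after "Emit:" in YAML: its name, and indented under it one key for each argument. apply_moves: Moves the arm, as the interface text tells. Its arguments: {"type":"object","properties":{"moves":{"type":"array","items":{"type":"array","items":{"type":"array","items":{"type":"number"}}}},"squeeze":{"type":"number"}},"required":["moves"]}

```bash
mkdir -p pics
cat > h.py <<'E'
import numpy as np, cv2
from cell import robot
def grab(n,save=None):
    f=robot.grab_frame(n)
    if save: cv2.imwrite('pics/'+save,np.ascontiguousarray(f['pixels'][:,:,::-1]))
    return f
def K(f):
    h=f['pixels'].shape[0]; fl=h/2/np.tan(np.radians(f['vfov'])/2)
    return np.array([[fl,0,f['cx']],[0,fl,f['cy']],[0,0,1]]),np.array([f['k1'],0,0,0,0.])
def ray(f,px):
    k,d=K(f); p=cv2.undistortPoints(np.array([[px]],float),k,d)[0,0]
    R=np.array(f['R']);t=np.array(f['t']); return -R.T@t, R.T@np.array([p[0],p[1],1])
def onz(f,px,z):
    o,v=ray(f,px); return o+v*(z-o[2])/v[2]
def proj(f,X):
    k,d=K(f); return cv2.projectPoints(np.array(X,float).reshape(-1,3),cv2.Rodrigues(np.array(f['R']))[0],np.array(f['t'],float),k,d)[0][:,0]
E
python3 - <<'E'
from h import *
import pickle
for n in ('top','side'):
    f=grab(n,n+'0.png'); pickle.dump(f,open(n+'0.pkl','wb')); print(n,f['vfov'],(-np.array(f['R']).T@f['t']).round(3))
s=robot.state();print(s['t'],s['tool_pos'],s['eef_rot'],s['grip_width'],robot.tip_extent)
E
```

```text
top 52.85394595108612 [ 0.437 -0.244  1.323]
side 48.585737439345195 [ 0.241 -1.215  0.725]
0.1 [0.29088168 0.60872972 0.24470765] [-3.14047227e+00  4.99931939e-05  2.69582317e+00] 0.0855567250790306 0.014
```

View pics/top0.png

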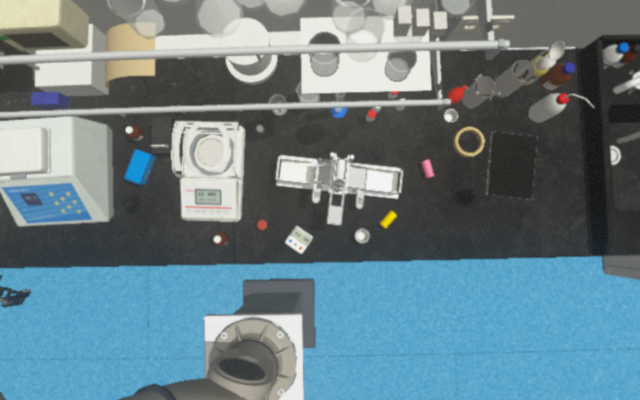

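View pics/side0.png

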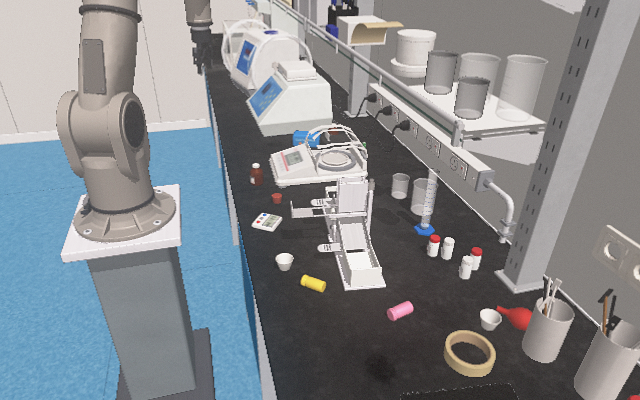

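The top view shows the feeder centred near (340,177), with its lip towards the robot near (335,213). The timer is at (299,239), stopper at (262,225), jar at (221,239) and crucible at (362,236). The yellow (388,219) and pink (428,168) vials are look-alikes. In the side view the feeder is around (345,230).

Run:
```python
import cv2
a=cv2.imread('pics/top0.png')[140:240,260:420]; b=cv2.imread('pics/side0.png')[165:295,270:400]
cv2.imwrite('pics/c1.png',cv2.resize(a,None,fx=5,fy=5,interpolation=cv2.INTER_CUBIC))
cv2.imwrite('pics/c2.png',cv2.resize(b,None,fx=4.5,fy=4.5,interpolation=cv2.INTER_CUBIC))
```

```text
(no output)
```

View pics/c1.png

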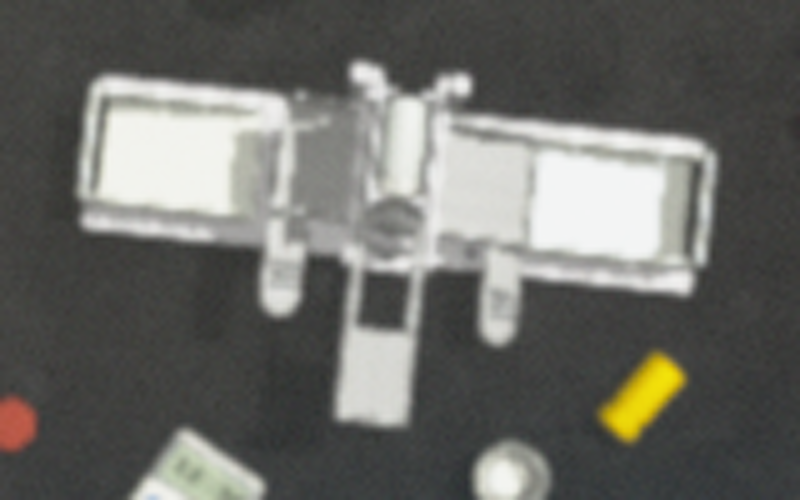

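View pics/c2.png

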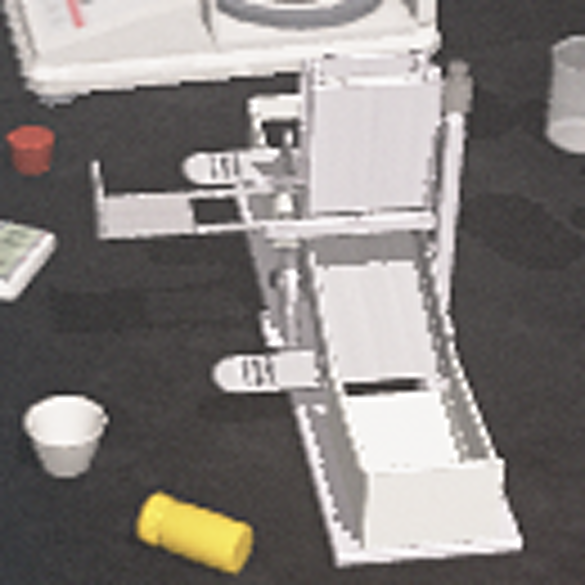

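Left tab tip at crop (280,317) is the raised one (side crop (183,168)); the right tab (497,346) is low, so the gate currently sends vials right and the left tab must go down. The lip's front edge runs (335,418)–(408,425), and the only white vials are in the magazine at (405,140).

Run:
```python
from h import *
import pickle
from scipy.optimize import least_squares
T=pickle.load(open('top0.pkl','rb'));S=pickle.load(open('side0.pkl','rb'))
a=lambda x,y:(260+x/5-.4,140+y/5-.4)
b=lambda x,y:(270+x/4.5-.4,165+y/4.5-.4)
obs=[(T,a(335,419),(-.158,.021,.128)),(T,a(408,427),(-.158,-.021,.128)),(T,a(280,317),(-.098,.072,.092)),(T,a(497,346),(-.098,-.076,.040)),
(T,a(82,230),(-.05,.2,.006)),(T,a(692,295),(-.05,-.2,.006)),
(S,b(183,168),(-.098,.072,.092)),(S,b(212,373),(-.098,-.076,.040)),(S,b(337,562),(-.05,-.2,0)),(S,b(520,547),(.05,-.2,0)),(S,b(100,238),(-.158,-.021,.1)),(S,b(93,160),(-.158,.021,.128))]
def W(p,X): c,s=np.cos(p[2]),np.sin(p[2]); X=np.array(X); return np.array([p[0]+c*X[0]-s*X[1],p[1]+s*X[0]+c*X[1],X[2]])
res=lambda p:np.concatenate([proj(f,W(p,X))[0]-px for f,px,X in obs])
r=least_squares(res,[.6,-.3,-.1],loss='soft_l1')
p=r.x;print(p,res(p).reshape(-1,2).round(1).tolist())
for f,px,X in obs: print(X,onz(f,px,X[2]).round(3),W(p,X).round(3))
for n,X in dict(ltab=(-.070,.074,.092),rtab=(-.07,-.074,.04),lip=(-.158,0,.128),lipin=(-.09,0,.128)).items(): print(n,W(p,X).round(4))
for n,px in dict(timer=(299,239),stop=(262,225),jar=(221,239),cruc=(362,236)).items(): print(n,onz(T,px,.03).round(3))
np.save('pose.npy',p)
```

```text
[ 0.59546977 -0.29130055 -0.13025171] [[-0.1, 0.4], [-0.6, 0.3], [-3.6, -0.5], [-0.3, -0.3], [-0.2, -0.2], [-1.0, -0.2], [-0.1, -1.1], [0.6, 1.1], [0.1, 3.1], [0.7, 2.8], [-0.5, 0.9], [-0.5, 0.3]]
(-0.158, 0.021, 0.128) [ 0.443 -0.25   0.128] [ 0.442 -0.25   0.128]
(-0.158, -0.021, 0.128) [ 0.437 -0.293  0.128] [ 0.436 -0.292  0.128]
(-0.098, 0.072, 0.092) [ 0.506 -0.218  0.092] [ 0.508 -0.207  0.092]
(-0.098, -0.076, 0.04) [ 0.487 -0.355  0.04 ] [ 0.488 -0.354  0.04 ]
(-0.05, 0.2, 0.006) [ 0.571 -0.087  0.006] [ 0.572 -0.087  0.006]
(-0.05, -0.2, 0.006) [ 0.519 -0.486  0.006] [ 0.52  -0.483  0.006]
(-0.098, 0.072, 0.092) [ 0.507 -0.213  0.092] [ 0.508 -0.207  0.092]
(-0.098, -0.076, 0.04) [ 0.488 -0.349  0.04 ] [ 0.488 -0.354  0.04 ]
(-0.05, -0.2, 0) [ 0.523 -0.473  0.   ] [ 0.52  -0.483  0.   ]
(0.05, -0.2, 0) [ 0.621 -0.486  0.   ] [ 0.619 -0.496  0.   ]
(-0.158, -0.021, 0.1) [ 0.438 -0.288  0.1  ] [ 0.436 -0.292  0.1  ]
(-0.158, 0.021, 0.128) [ 0.443 -0.249  0.128] [ 0.442 -0.25   0.128]
ltab [ 0.5357 -0.2088  0.092 ]
rtab [ 0.5165 -0.3556  0.04  ]
lip [ 0.4388 -0.2708  0.128 ]
lipin [ 0.5062 -0.2796  0.128 ]
timer [ 0.395 -0.161  0.03 ]
stop [ 0.442 -0.043  0.03 ]
jar [0.4  0.09 0.03]
cruc [ 0.401 -0.363  0.03 ]
```

```bash
cat >> h.py <<'E'
from scipy.spatial.transform import Rotation as Ro
def go(fx,fy,z):
    p=np.load('pose.npy');c,s=np.cos(p[2]),np.sin(p[2])
    X=np.array([p[0]+c*fx-s*fy,p[1]+s*fx+c*fy,z]);st=robot.state()
    R=Ro.from_euler('xyz',st['eef_rot']).as_matrix()
    ty=np.arctan2(R[1,1],R[0,1]); turn=-(p[2]+np.pi/2-ty)
    turn=(turn+np.pi/2)%np.pi-np.pi/2
    print('target',X.round(4),'tool cm',(100*R.T@(X-st['tool_pos'])).round(2),'turn',round(turn,3),'joints',np.round(st['joint_pos'],2))
E
python3 -c "
from h import *
go(-.085,.072,.245)"
```

```text
target [ 0.5205 -0.2089  0.245 ] tool cm [-5.597e+01 -6.387e+01  5.000e-02] turn -0.316 joints [-1.27  0.43  0.07  1.61 -0.03  1.11 -0.07]
```

Emit:
apply_moves:
  moves:
    - [[0,-2.5,-2.9,0,0],[0,-5,-5.8,0,0],[0,-7.5,-8.7,0,-0.05],[0,-10,-11.6,0,-0.1],[0,-12.5,-14.5,0,-0.15],[0,-15,-17.4,0,-0.2],[0,-17.5,-20.3,0,-0.2],[0,-20,-23.2,0,-0.25],[0,-22.5,-26,0,-0.3],[0,-25,-29,0,-0.32],[0,-26.5,-30.5,0,-0.32],[0,-28,-32,0,-0.32]]

```text
t: 1.1
tool_pos: [0.4058, 0.1974, 0.2454]
eef_rot: [3.141, -0.0, 3.014]
contact_force: [-0.4, 1.1, 0.6]
grip_width: -0.0
gripper_force: 0.0
```

```bash
python3 -c "
from h import *
go(-.085,.072,.245)"
```

```text
target [ 0.5205 -0.2089  0.245 ] tool cm [-1.654e+01 -3.884e+01  3.000e-02] turn 0.003 joints [-0.82  0.05  0.24  2.1  -0.01  1.    0.86]
```

Emit:
apply_moves:
  moves:
    - [[0,-1.5,-3.5,0,0],[0,-3,-7,0,0],[0,-4.5,-10.5,0,0],[0,-6,-14,0,0],[0,-7.5,-17.5,0,0],[0,-9,-21,0,0],[0,-10.5,-24.5,0,0],[0,-12,-28,0,0],[0,-13.5,-31.5,0,0],[0,-15,-35,0,0],[0,-16.5,-38.8,0,0],[0,-16.5,-38.8,0,0]]

```text
t: 2.1
tool_pos: [0.5207, -0.2135, 0.2454]
eef_rot: [-3.138, 0.001, 3.009]
contact_force: [-2.3, 0.7, -0.7]
grip_width: 0.0001
gripper_force: 0.0
```

Run:
```python
from h import *
go(-.085,.072,.064)
f=grab('wrist','w1.png')
p=np.load('pose.npy');c,s=np.cos(p[2]),np.sin(p[2])
for X in [(-.098,.0636,.092),(-.07,.0636,.092),(-.158,.021,.128),(-.158,-.021,.128)]:
    print(proj(f,[p[0]+c*X[0]-s*X[1],p[1]+s*X[0]+c*X[1],X[2]]).round(0))
print(robot.state()['t'])
```

```text
target [ 0.5205 -0.2089  0.064 ] tool cm [ 0.09  0.52 18.14] turn -0.002 joints [-0.23  0.27  0.61  1.89 -0.18  1.03  1.89]
[[319. 174.]]
[[319. 204.]]
[[258. 103.]]
[[200. 104.]]
2.15
```

View pics/w1.png

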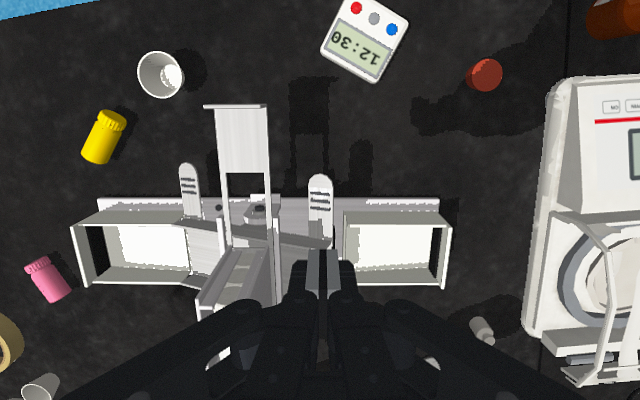

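The wrist view shows the raised left tab tip at (320,174), right where predicted, and the lip at (203–268,105). I'll descend over the tab.

Emit:
apply_moves:
  moves:
    - [[0,0,0,2,0],[0,0,0,5,0],[0,0,0,8,0],[0,0,0,10.5,0],[0,0,0,12,0],[0,0,0,12.5,0],[0,0,0,12.5,0],[0,0,0,12.5,0]]

```text
t: 2.82
tool_pos: [0.5209, -0.2059, 0.121]
eef_rot: [-3.142, 0.0, 3.016]
contact_force: [0.4, -0.4, 0.5]
grip_width: -0.0001
gripper_force: 0.0
```

```bash
python3 -c "
from h import *
go(-.085,.072,.064)"
```

```text
target [ 0.5205 -0.2089  0.064 ] tool cm [ 0.  -0.3  5.7] turn 0.005 joints [-0.16  0.43  0.53  2.   -0.31  0.79  2.  ]
```

Emit:
apply_moves:
  moves:
    - [[0,0,-0.3,0.8,0],[0,0,-0.3,1.5,0],[0,0,-0.3,2.1,0],[0,0,-0.3,2.7,0],[0,0,-0.3,3.3,0],[0,0,-0.3,3.9,0],[0,0,-0.3,4.5,0],[0,0,-0.3,5.1,0],[0,0,-0.3,5.7,0],[0,0,-0.3,6.1,0],[0,0,-0.3,6.1,0],[0,0,-0.3,6.1,0]]

```text
t: 3.82
tool_pos: [0.5202, -0.2092, 0.0592]
eef_rot: [-3.142, -0.0, 3.016]
contact_force: [-0.4, 0.3, -0.4]
grip_width: 0.0002
gripper_force: 0.0
```

Tips are now at 45 mm, well past level. Next I lift off and check with the wrist and side cameras.

Emit:
apply_moves:
  moves:
    - [[0,0,0,-1.5,0],[0,0,0,-4,0],[0,0,0,-7,0],[0,0,0,-10,0],[0,0,0,-13,0],[0,0,0,-15,0],[0,0,0,-16,0],[0,0,0,-16,0],[0,0,0,-16,0]]

```text
t: 4.57
tool_pos: [0.5203, -0.2088, 0.2192]
eef_rot: [3.141, 0.0, 3.016]
contact_force: [0.4, 0.4, -0.6]
grip_width: -0.0002
gripper_force: 0.0
```

Run:
```python
from h import *
go(-.19,0,.128)
a=grab('wrist')['pixels'][60:300,60:500]
b=grab('side')['pixels'][165:295,250:400]
b=cv2.resize(b,None,fx=2.2,fy=2.2,interpolation=cv2.INTER_CUBIC)
H=600;o=np.zeros((600,440,3),np.uint8);o[:240]=a;o[250:250+b.shape[0],:b.shape[1]]=b
cv2.imwrite('pics/c3.png',o[:,:,::-1])
```

```text
target [ 0.4071 -0.2666  0.128 ] tool cm [10.51 -7.15  9.11] turn 0.005 joints [-0.23  0.3   0.6   1.92 -0.21  0.98  1.92]
```

View pics/c3.png

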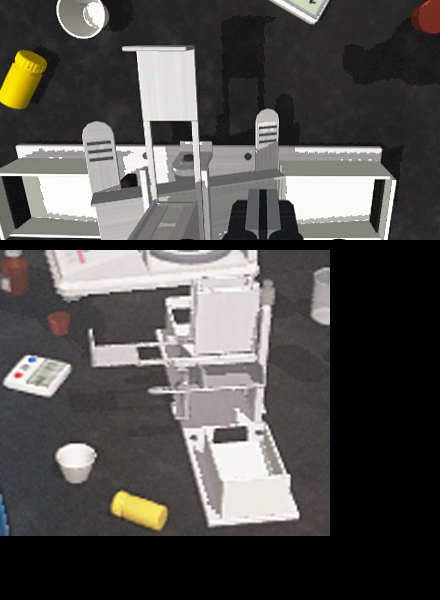

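The gate has flipped: the right tab at (98,150) now stands raised and the left one at (266,135) is low. I'll move in front of the lip.

Emit:
apply_moves:
  moves:
    - [[0,2.5,-1.8,0,0],[0,5,-3.6,0,0],[0,7.5,-5.4,0,0],[0,9.5,-6.7,0.5,0],[0,10.5,-7.15,2,0],[0,10.5,-7.15,4.5,0],[0,10.5,-7.15,7,0],[0,10.5,-7.15,8.5,0],[0,10.5,-7.15,9.1,0],[0,10.5,-7.15,9.1,0],[0,10.5,-7.15,9.1,0]]

```text
t: 5.58
tool_pos: [0.4069, -0.267, 0.1283]
eef_rot: [-3.141, -0.001, 3.015]
contact_force: [0.5, 0.1, 1.2]
grip_width: 0.0002
gripper_force: 0.0
```

Run:
```python
from h import *
go(-.101,0,.128)
```

```text
target [ 0.4953 -0.2782  0.128 ] tool cm [-8.91  0.    0.01] turn 0.004 joints [-0.07  0.32  0.61  2.16 -0.27  0.74  2.16]
```

Emit:
apply_moves:
  moves:
    - [[0,-1,0,0,0],[0,-1.8,0,0,0],[0,-2.6,0,0,0],[0,-3.4,0,0,0],[0,-4.2,0,0,0],[0,-5,0,0,0],[0,-5.8,0,0,0],[0,-6.6,0,0,0],[0,-7.3,0,0,0],[0,-7.9,0,0,0],[0,-8.3,0,0,0],[0,-8.5,0,0,0]]

```text
t: 6.58
tool_pos: [0.492, -0.2776, 0.1282]
eef_rot: [-3.141, -0.0, 3.016]
contact_force: [-1.4, 0.1, 0.4]
grip_width: -0.0002
gripper_force: 0.8
```

Emit:
apply_moves:
  moves:
    - [[0,-0.15,0,0,0],[0,-0.3,0,0,0],[0,-0.4,0,0,0],[0,-0.5,0,0,0],[0,-0.6,0,0,0],[0,-0.6,0,0,0]]

```text
t: 7.08
tool_pos: [0.4957, -0.2781, 0.1281]
eef_rot: [3.141, -0.003, 3.015]
contact_force: [-10.2, 1.4, 7.1]
grip_width: 0.0
gripper_force: 5.8
```

The force has risen to 10 N at the predicted end position, so the slide is at its stop. I'll back off and look.

Emit:
apply_moves:
  moves:
    - [[0,0.5,0,0,0],[0,2,0,0,0],[0,4,0,0,0],[0,6,0,0,0],[0,7,0,-1,0],[0,7.5,0,-4,0],[0,7.5,0,-8,0],[0,7.5,0,-10,0],[0,7.5,0,-10,0],[0,7.5,0,-10,0],[0,7.5,0,-10,0],[0,7.5,0,-10,0]]

```text
t: 8.08
tool_pos: [0.4226, -0.2685, 0.2274]
eef_rot: [3.141, -0.001, 3.016]
contact_force: [-0.8, -0.3, 0.0]
grip_width: 0.0003
gripper_force: 0.0
```

Run:
```python
from h import *
f=grab('wrist');a=f['pixels'][:300]
p=np.load('pose.npy');c,s=np.cos(p[2]),np.sin(p[2])
for X in [(-.09,.021,.128),(-.09,-.021,.128),(-.084,.021,.128)]: print(proj(f,[p[0]+c*X[0]-s*X[1],p[1]+s*X[0]+c*X[1],X[2]]).round(0))
b=cv2.resize(grab('side')['pixels'][165:295,250:400],None,fx=2.2,fy=2.2,interpolation=cv2.INTER_CUBIC)
d=cv2.resize(grab('top')['pixels'][140:240,260:420],None,fx=2,fy=2,interpolation=cv2.INTER_CUBIC)
o=np.zeros((600,660,3),np.uint8);o[:300,:640]=a;o[305:305+b.shape[0],:b.shape[1]]=b;o[305:505,335:655]=d
cv2.imwrite('pics/c4.png',o[:,:,::-1])
```

```text
[[348. 308.]]
[[296. 308.]]
[[347. 314.]]
```

View pics/c4.png

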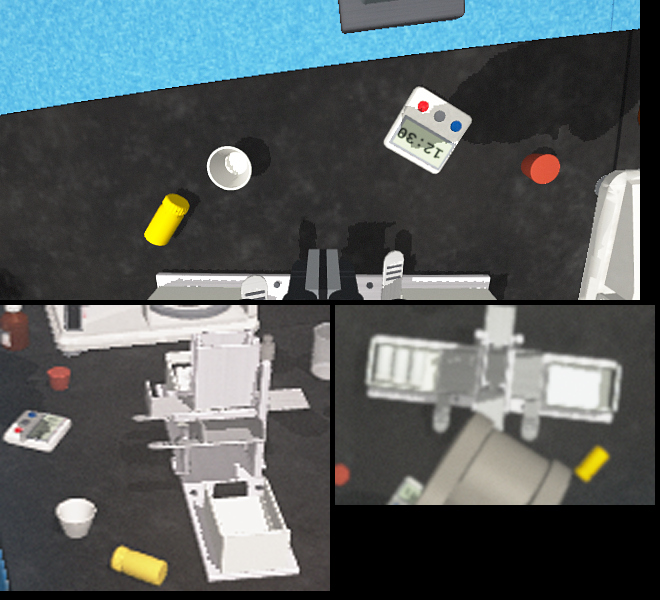

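The top view shows three vials side by side in the left bay (380–435,368) and the magazine empty. The slide is in, and the bystanders stand where they were.

Emit:
apply_moves:
  moves:
    - [[0,0,0,-1,0],[0,0,0,-2,0],[0,0,0,-2,0],[0,0,0,-2,0],[0,0,0,-2,0],[0,0,0,-2,0],[0,0,0,-2,0],[0,0,0,-2,0]]

```text
t: 8.9
tool_pos: [0.4229, -0.2688, 0.2481]
eef_rot: [-3.142, -0.0, 3.016]
contact_force: [0.7, 0.6, -0.4]
grip_width: -0.0002
gripper_force: 0.0
```

```bash
python3 -c "
from h import *
print(robot.job_done())"
```

```text
the job is handed in; nothing more can be done
None
```

I rocked the gate over to its other side and pushed the slide in to its stop; all three vials rolled into the left bay, nothing else was disturbed, and the job was handed in at about 9 s (no verdict was returned).

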